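# Lay out the lids of four turned boxes in order

## Robot

A 6-joint arm with a two-finger parallel gripper is mounted at the origin on the work surface. World frame = base frame: x ahead of the robot, y to its left, z up, the work surface at z = 0. Lengths are in m, angles in rad, forces in N, time in s.
With the tool pointing down it reaches from about 0.25 to 0.725 m from the base axis. Payload 4 kg.
Tool frame: the origin (TCP) lies midway between the tips of the shut fingers; the grasp point (between the pads) lies 19 mm behind it; z points along the fingers, y is the line along which they close (so a half turn about z gives the same grasp; the last joint's range is limited). The gripper opens to 85 mm and grips with 20 to 120 N. Pads are 22 mm wide; open, the fingers measure 114 mm over their backs; the gripper's body (76 mm by 85 mm) begins 54 mm behind the grasp point. The pads swing forward as they close: fully open they stand 13 mm farther back than shut.
Start: joints at [-1.17, 0.241, 0.005, 1.335, 0, 1.571], TCP at [0.195, -0.46, 0.231] pointing down, gripper open.
Joint ranges: [-2.72, 2.72], [-1.05, 1.87], [-1.09, 1.28], [-1.99, 2.15], [-1.42, 1.44], [-3.14, 3.14]. Speed limits (rad/s): [2.79, 2.79, 3.14, 3.14, 3.14, 3.14].

## Interface

Orientations are given as a unit quaternion [x, y, z, w].
In Python, from workcell import get_obs, camera, job_done, silhouettes gives the robot as it stands. The module is installed in compiled form; this text tells all that it offers.
- The arm moves only by the tool drive_tool, never from a script. Its argument "increments" is a list of rows, each a list of 3 entries, a list of its own where there are three numbers: the shift along the world's x, y, z in mm, then the turn, a rotation vector about the world's x, y, z in degrees, then the opening, from 0 (shut) to 1 (fully open). A call has 1 to 8 rows; each row shifts and turns the commanded pose from where the row before left it; what a row does not reach is not made up. A row lasts 1/12 s, in which the tool goes at most 41.7 mm and 7.16 degrees, less where a joint would pass 70% of its speed; a pose out of reach is approached as far as the arm can. A call is refused whole if a number of a shift passes 41.7 or a number of a turn 7.16, either way. A call with a gripper value outside its range is refused whole. The fingers move at their own pace and stop on an object; the grip force is fixed at half the most. Time passes only in rows, so rows that do not move let the fingers close. It gives the time, the measured TCP pose, the force, the opening and the grip force at its end, in the units of the state.
- get_obs(): the state, without advancing time (a new reading comes with each control period).
- camera(name): name is "scene" or "top" or "wrist"; returns a dict with "image" (400x640x3 uint8, red, green, blue), "K" (3x3 intrinsics, pixels), "view" (4x4, takes a point from world to camera coordinates). Camera axes: x right, y down, z forward; pixel columns grow to the right and rows downward; lengths in m; the calibration is good to about 2 mm. The wrist camera is an equidistant fisheye: a pixel r from the principal point sees the ray r / f radians off the axis. A picture is of the moment at which its call begins. There is no depth.
- job_done(): hands the job in; it is judged then, once.
Trained networks look in a picture, given as the dict that the camera call returned (one of the last four; its "shot" number tells which), for a name from the list of things; names that differ only in an ending like _2 or _b are one class to them, and where a whole thing is asked for, a point or a joint stands for the part that bears it (a point fixed in the world has none). Each returns a list of dicts, best first, with "conf" (0 to 1); they miss things now and then, are a little off and sometimes report something else, mostly with a low value. They report only what shows in the picture. A call takes as long as a camera call. They do not tell look-alikes from the thing itself.
- silhouettes(query, picture): "region" (400x640 bool, what is visible of it) and "bbox" ([left, top, right, bottom] in pixels, round what is visible of it).
The state is a dict: "clock": time; "joint_pos": joint angles; "joint_vel": joint speeds; "tau": joint torques, N m; "eef_pos": TCP position; "tool_rot": TCP orientation; "ft_force": force on the tool from outside, world axes, zero at the start; "ft_torque": the same for the moment, N m; "grip_width": finger opening in m; "grasp_force": force on a finger pad.
Only numpy, scipy, OpenCV 4.12 (cv2) and the standard library are available. Lean on these libraries where they do the work, as an engineer would, in place of code of your own. Each camera call takes 0.05 s, during which the arm holds its last target. There are 200 camera calls.

## Task

The four turned boxes on the board are to be oiled inside, and every lid is fitted to its own box. Take the lids off and lay them knob up in the lid tray, one to a compartment, in the same left-to-right order as their boxes stand, so that each can go back on its own box. Set the lids down gently rather than dropping them, and leave the boxes standing in their pockets.

Things in the scene. Friction and masses are not known exactly. Their poses are not given: they have to be found in the camera images.
- lid_ball: Turned pale-wood lid, about 35 g: disc 57 mm across, its top 13 mm above the origin, bearing a round ball knob, 23 mm across, widest 29 mm above the origin, top at 39.5 mm. Below the disc a spigot 45 mm across, 6 mm deep. Origin: centre of the spigot's underside; z up the knob. At the start loose on box_ball, its origin 6 mm below the rim; lifts straight off by the knob.
- lid_button: Turned pale-wood lid, about 35 g: disc 57 mm across, its top 13 mm above the origin, bearing a mushroom button, 30 mm across from 27 to 32 mm above the origin, top at 36.5 mm. Below the disc a spigot 45 mm across, 6 mm deep. Origin: centre of the spigot's underside; z up the knob. At the start loose on box_button, its origin 6 mm below the rim; lifts straight off by the knob.
- lid_finial: Turned pale-wood lid, about 35 g: disc 57 mm across, its top 13 mm above the origin, bearing a pointed finial with an upright bulb 19 mm across from 24 to 32 mm above the origin, tip at 48.5 mm. Below the disc a spigot 45 mm across, 6 mm deep. Origin: centre of the spigot's underside; z up the knob. At the start loose on box_finial, its origin 6 mm below the rim; lifts straight off by the knob.
- lid_spool: Turned pale-wood lid, about 35 g: disc 57 mm across, its top 13 mm above the origin, bearing a spool knob: waist 17 mm across, and a flat head 24 mm across from 36 to 40.5 mm (top) above the origin. Below the disc a spigot 45 mm across, 6 mm deep. Origin: centre of the spigot's underside; z up the knob. At the start loose on box_spool, its origin 6 mm below the rim; lifts straight off by the knob.
- box_ball: Turned pale-wood box, open at the top when its lid is off, low round-bellied, 73 mm across near half height, 52 mm high; mouth 50 mm inside, rim 58 mm outside. Loose (about 100 g), standing in a pocket of box_board. Origin: centre of its underside, z up.
- box_button: Turned pale-wood box, open at the top when its lid is off, straight-sided, 70 mm across, 58 mm high; mouth 50 mm inside, rim 58 mm outside. Loose (about 100 g), standing in a pocket of box_board. Origin: centre of its underside, z up.
- box_finial: Turned pale-wood box, open at the top when its lid is off, low-bellied and tapering to the mouth, 73 mm across, 64 mm high; mouth 50 mm inside, rim 58 mm outside. Loose (about 100 g), standing in a pocket of box_board. Origin: centre of its underside, z up.
- box_spool: Turned pale-wood box, open at the top when its lid is off, narrow below with a high shoulder, 73 mm across near the top, 70 mm high; mouth 50 mm inside, rim 58 mm outside. Loose (about 100 g), standing in a pocket of box_board. Origin: centre of its underside, z up.
- box_board: Dark wooden board, 80 x 360 x 16 mm, fixed on the bench, nearer or farther than the tray. Four round pockets 59 mm across, 8 mm deep, in a row at y = -132, -44, 44, 132 mm; a box stands in each, in any order. Origin: centre of its underside; x points away from the robot (within 0.2 rad), y to the robot's left.
- lid_tray: Dark wooden tray, 92 x 350 x 18 mm, fixed, empty: four equal compartments 80 x 80 mm inside, centres in a row at x = 0, y = -129, -43, 43, 129 mm. Walls and dividers 6 mm thick, 12 mm above the inner floor, which is 6 mm above the underside. Origin: centre of its underside; x points away from the robot (within 0.2 rad), y to the robot's left.
There are look-alikes about, which are no part of the job. Leave any green look-alike of the lid_spool alone. Leave any black look-alike of the lid_button alone.

How it is judged:
By the outcome, as a careful person would: the job done as asked, in the order asked, and still so for the second after the job is handed in, with the robot touching nothing.
It also fails if it takes over 93 s, if anything falls off the work surface, if the arm or the gripper's body presses on something with over 40 N, if the wrist force passes 120 N, or if a joint passes its speed limit or range.

## Working session

There is one attempt and no reset: what is moved stays moved. The work goes in short steps, Python scripts to look and compute and a tool call to move; the robot and the scene stay as the last step left them, time stands still between calls to the robot, and variables do not carry over. Pictures are saved under pics/ and viewed, at most 14 in all, crops included, and the job is handed in when it is done.

Besides the shell and the picture viewer there is one more tool, called after "Emit:" by a JSON object that holds its "name" and its "arguments". drive_tool: Moves the arm, as the interface text tells. Its arguments: {"type":"object","properties":{"increments":{"type":"array"}},"required":["increments"]}

```bash
mkdir -p pics; cat > h.py <<'E'
import numpy as np, cv2
from workcell import get_obs, camera, job_done, silhouettes
def save(c,n): cv2.imwrite('pics/'+n+'.png', c['image'][:,:,::-1])
def ray(c,px):
    V=np.array(c['view']);R=V[:3,:3];o=-R.T@V[:3,3];K=np.array(c['K'])
    d=R.T@np.linalg.solve(K,np.array([px[0],px[1],1.])); return o,d/np.linalg.norm(d)
def atz(c,px,z):
    o,d=ray(c,px); return o+d*(z-o[2])/d[2]
def tri(rs):
    A=sum(np.eye(3)-np.outer(d,d) for o,d in rs); b=sum((np.eye(3)-np.outer(d,d))@o for o,d in rs)
    return np.linalg.solve(A,b)
def proj(c,p):
    V=np.array(c['view']);q=np.array(c['K'])@(V[:3,:3]@p+V[:3,3]);return q[:2]/q[2]
E
python3 - <<'E'
from h import *
C={n:camera(n) for n in('scene','top')}
for n,c in C.items():
    save(c,n+'0'); print(n,c['K'],c['view'])
    for q in ['lid_ball','lid_button','lid_finial','lid_spool','box_ball','box_button','box_finial','box_spool','box_board','lid_tray']:
        for s in silhouettes(q,c)[:3]:
            ys,xs=np.nonzero(s['region']); print(n,q,round(s['conf'],2),s['bbox'],int(xs.mean()),int(ys.mean()),len(xs))
E
```

```text
scene [[451.46594798   0.         317.60758777]
 [  0.         451.46594798 197.16077897]
 [  0.           0.           1.        ]] [[-0.12989626  0.99135336  0.01858678  0.05369407]
 [ 0.67716872  0.10239063 -0.72866912 -0.36524275]
 [-0.7242717  -0.08206501 -0.68461365  1.30940668]
 [ 0.          0.          0.          1.        ]]
scene lid_ball 0.64 [243.5, 187.1, 277.0, 214.7] 258 201 605
scene lid_button 0.96 [223.5, 269.8, 257.2, 301.0] 239 283 807
scene lid_button 0.67 [288.4, 193.2, 321.6, 222.2] 304 208 706
scene lid_finial 0.78 [197.7, 173.8, 230.5, 201.4] 213 186 557
scene lid_spool 0.91 [341.1, 193.8, 368.9, 228.3] 354 214 739
scene lid_spool 0.69 [333.8, 280.8, 365.9, 314.9] 349 297 887
scene lid_spool 0.27 [240.1, 202.1, 275.7, 231.6] 259 218 713
scene box_ball 0.82 [239.1, 200.2, 273.0, 230.6] 259 218 690
scene box_button 0.75 [286.9, 211.0, 325.5, 241.4] 305 228 842
scene box_finial 0.72 [285.0, 213.1, 326.7, 241.8] 304 229 780
scene box_finial 0.59 [199.0, 189.9, 236.6, 220.7] 216 206 804
scene box_spool 0.77 [331.7, 209.3, 375.3, 252.7] 352 235 1011
scene box_spo
[... 716 characters left out ...]
.5, 186.3, 417.9, 220.3] 395 208 318
top lid_button 0.55 [306.3, 170.4, 332.8, 200.5] 319 184 598
top lid_spool 0.89 [261.5, 162.0, 290.5, 185.9] 275 174 582
top lid_spool 0.64 [251.7, 159.5, 425.0, 228.5] 338 196 2671
top lid_spool 0.62 [265.4, 117.6, 288.0, 142.3] 277 128 516
top box_ball 0.69 [345.2, 183.3, 377.2, 212.1] 358 199 306
top box_button 0.75 [304.1, 170.2, 336.7, 203.6] 317 189 354
top box_finial 0.63 [382.5, 184.1, 418.7, 219.8] 395 206 360
top box_spool 0.53 [262.1, 159.2, 298.7, 197.1] 278 179 342
top box_board 0.72 [250.9, 161.4, 427.1, 227.1] 337 196 2722
top lid_tray 0.75 [226.5, 245.2, 398.8, 306.9] 310 275 7665
top lid_tray 0.53 [252.5, 158.2, 425.0, 226.6] 336 196 2751
```

View pics/scene0.png

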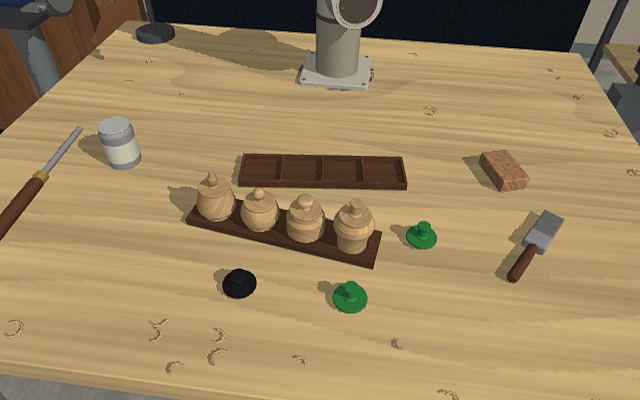

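View pics/top0.png

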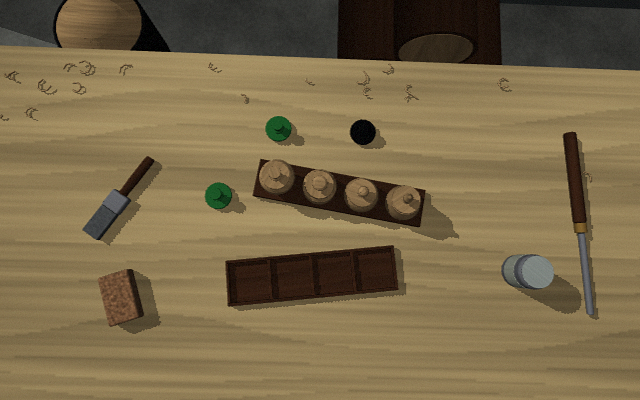

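The boxes, from the robot's left (top-view columns 275, 319, 361, 403), are spool, button, ball and finial. The tray is nearer the robot at about (310,275) and is empty. The green and black look-alikes lie free at (279,128), (219,196) and (363,131). Next I fit the board and tray poses and triangulate the knobs.

```bash
cat > fit.py <<'E'
from h import *
from scipy.optimize import minimize
import json
C=[camera('scene'),camera('top')]
roi={'board':[(180,195,385,270),(250,155,428,230)],'tray':[(230,148,412,194),(222,242,402,310)]}
dim={'board':(.08,.36,.016),'tray':(.092,.35,.018)}
S=8
def model(c,p,d):
    x,y,a,z=p;R=np.array([[np.cos(a),-np.sin(a)],[np.sin(a),np.cos(a)]])
    P=[proj(c,np.r_[R@[i*d[0]/2,j*d[1]/2]+[x,y],z+k*d[2]]) for i in(-1,1) for j in(-1,1) for k in(0,1)]
    return cv2.convexHull(np.array(P,np.float32))[:,0]
res={}
for n in roi:
    H=[]
    for c,(l,t,r,b) in zip(C,roi[n]):
        im=c['image'].astype(int);m=np.zeros(im.shape[:2],np.uint8)
        q=im[t:b,l:r];m[t:b,l:r]=(q[...,0]<105)&(q[...,0]>q[...,2]+12)&(q[...,1]<q[...,0]*.72)
        k,L,st,_=cv2.connectedComponentsWithStats(m)
        for i in range(1,k):
            if st[i,4]<25: m[L==i]=0
        ys,xs=np.nonzero(m)
        H.append(cv2.convexHull(np.c_[xs,ys].astype(np.float32))[:,0])
    def cost(p):
        s=0
        for c,h in zip(C,H):
            g=model(c,p,dim[n]); a,_=cv2.intersectConvexConvex(g,h)
            s+=cv2.contourArea(g)+cv2.contourArea(h)-2*a
        return s
    rs=[]
    for fix in(1,0):
        f=(lambda v:cost([v[0],v[1],v[2],0])) if fix else cost
        # start
        h=H[1];ctr=atz(C[1],cv2.minAreaRect(h)[0],.016)
        x0=[ctr[0],ctr[1],-.1 if n=='board' else .05]+([] if fix else [0.])
        N=len(x0);sim=np.vstack([x0]+[np.array(x0)+np.eye(N)[i]*[.01,.01,.08,.008][i] for i in range(N)])
        r=minimize(f,x0,method='Nelder-Mead',options=dict(initial_simplex=sim,maxiter=2000,xatol=1e-5,fatol=.1))
        print(n,r.x.round(4),r.fun,[cv2.contourArea(h) for h in H]); rs.append(r.x)
    res[n]=list(rs[0])
json.dump(res,open('pose.json','w'))
B=res['board'];T=res['tray']
def loc(p,v): a=p[2];return np.array([p[0]-np.sin(a)*v,p[1]+np.cos(a)*v])
names=['finial','ball','button','spool'];hb=dict(ball=52,button=58,finial=64,spool=70);hk=dict(ball=39.5,button=36.5,finial=48.5,spool=40.5)
ov=[c['image'].copy() for c in C]
for i,nm in enumerate(names):
    p=loc(B,[-.132,-.044,.044,.132][i]);t=loc(T,[-.129,-.043,.043,.129][i])
    print(nm,p.round(4),'slot',t.round(4),np.hypot(*p).round(3))
big=[]
for c,im,(l,t,r,b) in zip(C,ov,[(180,145,420,270),(220,150,440,310)]):
    f=3;v=cv2.resize(im[t:b,l:r],None,fx=f,fy=f,interpolation=cv2.INTER_CUBIC)
    def P(X): return tuple(int(round(q)) for q in (proj(c,X)-[l,t])*f+1)
    for n in roi: cv2.polylines(v,[((model(c,res[n]+[0],dim[n])-[l,t])*f+1).astype(int)],1,(0,255,255),1)
    for i,nm in enumerate(names):
        p=loc(B,[-.132,-.044,.044,.132][i])
        z0=(hb[nm]+8-6)/1e3
        a=np.linspace(0,2*np.pi,40)
        cv2.polylines(v,[np.array([P([p[0]+.0285*np.cos(u),p[1]+.0285*np.sin(u),z0+.013]) for u in a])],1,(255,0,0),1)
        cv2.circle(v,P([*p,z0+hk[nm]/1e3]),2,(255,0,255),-1)
    big.append(v)
w=max(v.shape[1] for v in big)
for i,v in enumerate(big): cv2.imwrite(f'pics/fit{i}.png',v[:,:,::-1])
E
python3 fit.py
```

```text
board [ 0.6363 -0.0373 -0.1575] 572.7390811912483 [6702.0, 6356.5]
board [ 0.6367 -0.0371 -0.1572 -0.002 ] 538.3488836437464 [6702.0, 6356.5]
tray [0.4618 0.0163 0.1203] 392.8190142827807 [5342.5, 7635.5]
tray [ 0.4618  0.0167  0.1204 -0.0029] 345.15311007515993 [5342.5, 7635.5]
finial [ 0.6156 -0.1676] slot [ 0.4773 -0.1118] 0.638
ball [ 0.6294 -0.0807] slot [ 0.467  -0.0264] 0.635
button [0.6432 0.0062] slot [0.4566 0.059 ] 0.643
spool [0.657  0.0931] slot [0.4463 0.1444] 0.664
```

View pics/fit0.png

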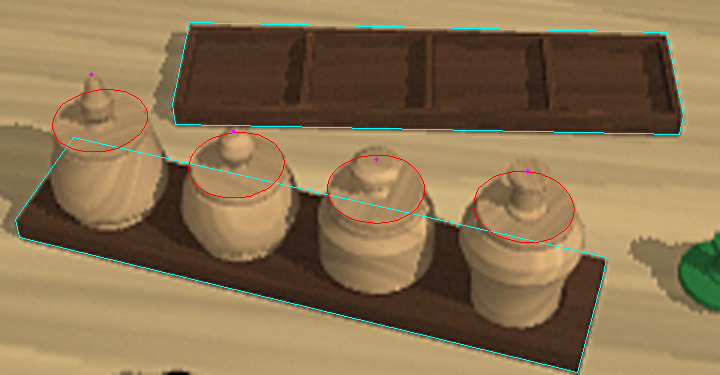

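View pics/fit1.png

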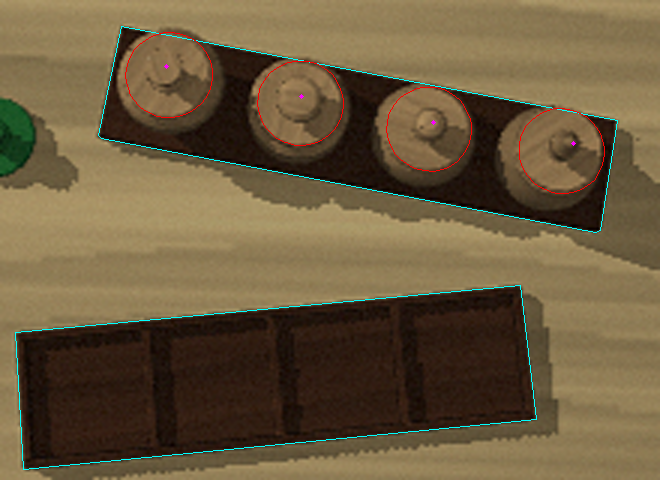

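The fit agrees in both views: tray outline, disc circles and knob tips are within about 1 px (2 mm), and the free heights are within 3 mm of the text. Box heights match their knobs. Next come the approach numbers.

```bash
python3 - <<'E'
from h import *
from scipy.spatial.transform import Rotation as R
o=get_obs();print(o['eef_pos'],o['tool_rot'],o['grip_width'],o['clock'],o['ft_force'])
M=R.from_quat(o['tool_rot']).as_matrix();print(M.round(3)); print('y yaw deg',np.degrees(np.arctan2(M[1,1],M[0,1])))
E
```

```text
[ 0.19507578 -0.46037382  0.23129052] [ 9.79988971e-01  1.99051795e-01 -3.05999923e-06 -1.76847229e-05] 0.08588719146366629 1.2 [-0.3917344   0.45704674 -0.16462122]
[[ 0.921  0.39  -0.   ]
 [ 0.39  -0.921  0.   ]
 [ 0.    -0.    -1.   ]]
y yaw deg -67.03696786900773
```

Emit:
{"name": "drive_tool", "arguments": {"increments": [[[20,14,0],[0,0,3],1],[[32,22,0],[0,0,5],1],[[32,22,0],[0,0,5],1],[[32,22,0],[0,0,5],1],[[32,22,0],[0,0,5],1],[[32,22,0],[0,0,5],0.8],[[32,22,0],[0,0,5],0.7],[[32,22,0],[0,0,5],0.6]]}}

```text
clock: 1.87
eef_pos: [0.4404, -0.2911, 0.2315]
tool_rot: [0.861, 0.509, 0.0, 0.0]
ft_force: [0.6, -1.3, 0.1]
grip_width: 0.0519
grasp_force: 0.0
```

Emit:
{"name": "drive_tool", "arguments": {"increments": [[[32,22,0],[0,0,4],0.6],[[32,22,0],[0,0,4],0.6],[[32,22,-5],[0,0,4],0.6],[[32,22,-10],[0,0,4],0.6],[[32,22,-10],[0,0,4],0.6],[[16,14,-6],[0,0,0],0.6],[[0,0,0],[0,0,0],0.6],[[0,0,0],[0,0,0],0.6]]}}

```text
clock: 2.53
eef_pos: [0.6153, -0.1671, 0.1988]
tool_rot: [0.76, 0.65, -0.001, -0.001]
ft_force: [-0.3, -0.2, 0.4]
grip_width: 0.0511
grasp_force: 0.0
```

```bash
cat > st.py <<'E'
from h import *
from scipy.spatial.transform import Rotation as R
import sys
def st():
    o=get_obs();M=R.from_quat(o['tool_rot']).as_matrix()
    print((np.array(o['eef_pos'])*1e3).round(1),'yaw',np.degrees(np.arctan2(M[1,1],M[0,1])).round(2),'tilt',M[:,2].round(3),'w',round(o['grip_width'],4),'gf',round(o['grasp_force'],1),np.round(o['ft_force'],1),round(o['clock'],2)); return o
E
python3 - <<'E'
from st import *
st(); c=camera('wrist'); save(c,'w1'); print(c['K'],c['view'])
V=np.array(c['view']);K=np.array(c['K'])
def fp(p):
    q=V[:3,:3]@p+V[:3,3];t=np.arctan2(np.hypot(q[0],q[1]),q[2]);u=q[:2]/np.hypot(q[0],q[1]);return K[:2,2]+u*t*K[0,0]
for n,p in dict(finial=(.6156,-.1676,.1145),ball=(.6294,-.0807,.0935),button=(.6432,.0062,.0965),spool=(.657,.0931,.1125)).items(): print(n,fp(np.array(p)).round(1))
E
```

```text
[ 615.3 -167.1  198.8] yaw -8.9 tilt [-0.003  0.    -1.   ] w 0.0511 gf 0.0 [-0.3 -0.2  0.4] 2.53
[[309.70691629   0.         319.28194083]
 [  0.         309.70691629 197.30281683]
 [  0.           0.           1.        ]] [[ 0.98793887 -0.15483119 -0.00202431 -0.63387752]
 [-0.14825864 -0.94961153  0.27614728 -0.09594456]
 [-0.04467852 -0.27251651 -0.9611132   0.32908618]
 [ 0.          0.          0.          1.        ]]
finial [319.3 202. ]
ball [319.6  86.9]
button [319.8 -16.9]
spool [ 320.  -107.8]
```

View pics/w1.png

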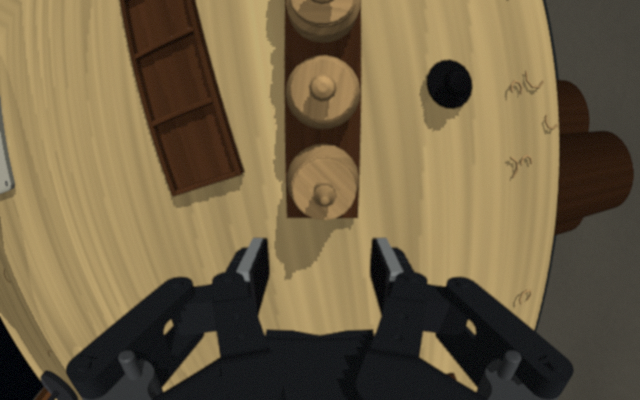

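The wrist view shows the finial tip at (325,200), predicted at (319,202), and the ball at (322.5,87) against 319.6. The fingers' midline is at 320. So I shift +2.5 mm in x and descend.

Emit:
{"name": "drive_tool", "arguments": {"increments": [[[2.5,-0.5,-20],[0,0,0],0.6],[[0,0,-30],[0,0,0],0.6],[[0,0,-30],[0,0,0],0.6],[[0,0,-20],[0,0,0],0.6],[[0,0,-10],[0,0,0],0.6],[[0,0,-5],[0,0,0],0.6],[[0,0,-2],[0,0,0],0.6],[[0,0,0],[0,0,0],0.6]]}}

```text
clock: 3.25
eef_pos: [0.6181, -0.1697, 0.0846]
tool_rot: [0.761, 0.649, 0.001, 0.001]
ft_force: [-0.1, -0.3, -0.0]
grip_width: 0.0513
grasp_force: 0.0
```

Emit:
{"name": "drive_tool", "arguments": {"increments": [[[0,0,-1],[0,0,0],0.45],[[0,0,0],[0,0,0],0.35],[[0,0,0],[0,0,0],0.28],[[0,0,0],[0,0,0],0.2],[[0,0,0],[0,0,0],0.1],[[0,0,0],[0,0,0],0.0],[[0,0,0],[0,0,0],0.0],[[0,0,0],[0,0,0],0.0]]}}

```text
clock: 3.92
eef_pos: [0.6184, -0.169, 0.0836]
tool_rot: [0.761, 0.649, 0.001, 0.001]
ft_force: [0.0, 0.1, 5.3]
grip_width: 0.0161
grasp_force: 58.6
```

```bash
python3 - <<'E'
from st import *
st(); save(camera('wrist'),'w2')
E
```

```text
[ 618.4 -169.    83.6] yaw -9.03 tilt [ 0.002 -0.001 -1.   ] w 0.0161 gf 58.6 [0.  0.1 5.3] 3.92
```

View pics/w2.png

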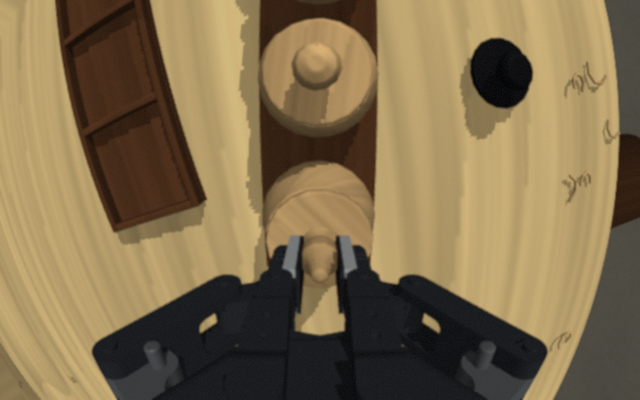

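The finial is between the pads and centred at column 320. The width of 16 mm is less than the bulb's 19 mm, so the grip may be on the taper. I'll reopen, go 3.5 mm lower and grip again.

Emit:
{"name": "drive_tool", "arguments": {"increments": [[[0,0,0],[0,0,0],0.4],[[0,0,0],[0,0,0],0.4],[[0,0,-2],[0,0,0],0.4],[[0,0,-1.5],[0,0,0],0.4],[[0,0,0],[0,0,0],0.4]]}}

```text
clock: 4.38
eef_pos: [0.6173, -0.1688, 0.0784]
tool_rot: [0.761, 0.649, -0.0, -0.0]
ft_force: [-0.6, 0.8, 0.2]
grip_width: 0.0342
grasp_force: 0.0
```

Emit:
{"name": "drive_tool", "arguments": {"increments": [[[0,0,0],[0,0,0],0.3],[[0,0,0],[0,0,0],0.25],[[0,0,0],[0,0,0],0.2],[[0,0,0],[0,0,0],0.1],[[0,0,0],[0,0,0],0.0],[[0,0,0],[0,0,0],0.0]]}}

```text
clock: 4.88
eef_pos: [0.6181, -0.169, 0.0795]
tool_rot: [0.761, 0.649, 0.0, 0.001]
ft_force: [-1.3, 0.4, 5.5]
grip_width: 0.0163
grasp_force: 59.1
```

The width is the same lower down, so the pads sit on the bulb and simply give a little. I'll lift and carry it to its compartment.

Emit:
{"name": "drive_tool", "arguments": {"increments": [[[0,0,3],[0,0,0],0],[[0,0,8],[0,0,0],0],[[0,0,15],[0,0,0],0],[[-15,6,14],[0,0,0],0],[[-30,13,0],[0,0,0],0],[[-35,14,0],[0,0,0],0],[[-35,14,0],[0,0,0],0],[[-24,10,0],[0,0,0],0]]}}

```text
clock: 5.55
eef_pos: [0.4747, -0.1106, 0.1184]
tool_rot: [0.761, 0.649, -0.001, -0.002]
ft_force: [0.1, -0.1, -0.9]
grip_width: 0.0161
grasp_force: 58.9
```

```bash
python3 - <<'E'
from st import *
st(); c=camera('scene'); save(c,'s1'); v=cv2.resize(c['image'][120:280,170:420],None,fx=3,fy=3); save({'image':v},'s1c'); st()
E
```

```text
[ 474.7 -110.6  118.4] yaw -9.03 tilt [-0.004  0.001 -1.   ] w 0.0161 gf 58.9 [ 0.1 -0.1 -0.9] 5.55
[ 469.4 -108.8  117.6] yaw -8.99 tilt [-0.01   0.003 -1.   ] w 0.016 gf 58.9 [-6.9  1.2 -1.4] 5.6
```

View pics/s1c.png

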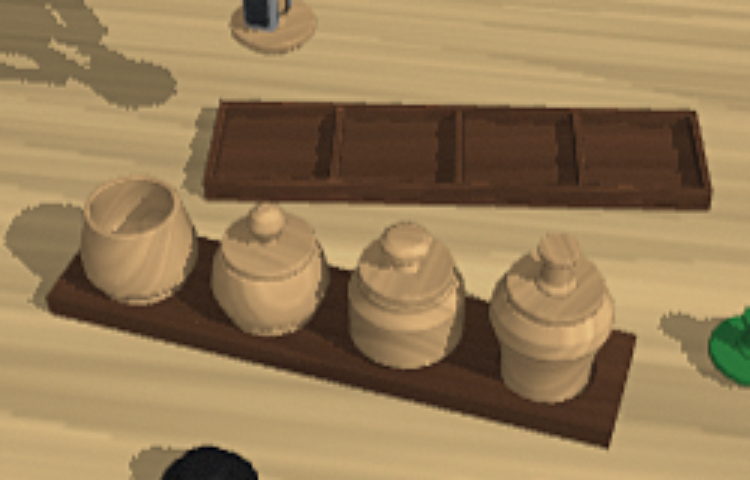

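The finial lid hangs level in the gripper at about (275,35) in the crop. Its box still stands in its pocket. I'll lower it.

Emit:
{"name": "drive_tool", "arguments": {"increments": [[[0,0,-15],[0,0,0],0],[[0,0,-25],[0,0,0],0],[[0,0,-25],[0,0,0],0],[[0,0,-15],[0,0,0],0],[[0,0,-10],[0,0,0],0],[[0,0,-5],[0,0,0],0],[[0,0,0],[0,0,0],0],[[0,0,0],[0,0,0],0]]}}

```text
clock: 6.27
eef_pos: [0.4792, -0.112, 0.0243]
tool_rot: [0.761, 0.649, 0.0, 0.0]
ft_force: [0.4, 0.6, -0.9]
grip_width: 0.0162
grasp_force: 59.0
```

Emit:
{"name": "drive_tool", "arguments": {"increments": [[[0,0,-2],[0,0,0],0],[[0,0,-1],[0,0,0],0],[[0,0,0],[0,0,0],0],[[0,0,0],[0,0,0],0]]}}

```text
clock: 6.6
eef_pos: [0.4789, -0.112, 0.0213]
tool_rot: [0.761, 0.649, 0.0, 0.0]
ft_force: [0.2, 0.4, -0.4]
grip_width: 0.0157
grasp_force: 59.0
```

Emit:
{"name": "drive_tool", "arguments": {"increments": [[[0,0,-1],[0,0,0],0],[[0,0,0],[0,0,0],0]]}}

```text
clock: 6.77
eef_pos: [0.4786, -0.1119, 0.0199]
tool_rot: [0.761, 0.649, 0.0, 0.0]
ft_force: [0.4, -0.5, -1.3]
grip_width: 0.0163
grasp_force: 59.0
```

Emit:
{"name": "drive_tool", "arguments": {"increments": [[[0,0,-0.5],[0,0,0],0],[[0,0,0],[0,0,0],0]]}}

```text
clock: 6.93
eef_pos: [0.4786, -0.1119, 0.0195]
tool_rot: [0.761, 0.649, 0.0, 0.0]
ft_force: [-0.3, -0.0, 0.9]
grip_width: 0.0161
grasp_force: 59.4
```

Emit:
{"name": "drive_tool", "arguments": {"increments": [[[0,0,-0.5],[0,0,0],0],[[0,0,0],[0,0,0],0]]}}

```text
clock: 7.1
eef_pos: [0.4787, -0.1119, 0.0195]
tool_rot: [0.761, 0.649, 0.0, 0.0]
ft_force: [-1.7, 1.3, 5.2]
grip_width: 0.016
grasp_force: 60.5
```

Emit:
{"name": "drive_tool", "arguments": {"increments": [[[0,0,0],[0,0,0],0.25],[[0,0,0],[0,0,0],0.3],[[0,0,0],[0,0,0],0.4],[[0,0,0],[0,0,0],0.45],[[0,0,3],[0,0,0],0.5],[[0,0,10],[0,0,0],0.5],[[0,0,25],[0,0,0],0.5],[[0,0,40],[0,0,0],0.55]]}}

```text
clock: 7.77
eef_pos: [0.4754, -0.1111, 0.095]
tool_rot: [0.761, 0.649, -0.002, -0.003]
ft_force: [1.2, -0.8, -0.8]
grip_width: 0.047
grasp_force: 0.0
```

Set down with 5 N of contact and released. Next is the ball lid.

Emit:
{"name": "drive_tool", "arguments": {"increments": [[[10,2,30],[0,0,0],0.6],[[30,6,4],[0,0,0],0.6],[[38,8,0],[0,0,0],0.6],[[38,8,0],[0,0,0],0.6],[[30,6,0],[0,0,0],0.6],[[7,1,0],[0,0,0],0.6],[[0,0,0],[0,0,0],0.6],[[0,0,0],[0,0,0],0.6]]}}

```text
clock: 8.43
eef_pos: [0.6307, -0.0808, 0.1306]
tool_rot: [0.761, 0.649, -0.001, -0.001]
ft_force: [0.4, 0.2, 0.5]
grip_width: 0.0509
grasp_force: 0.0
```

```bash
python3 - <<'E'
from st import *
st(); save(camera('wrist'),'w3')
E
```

```text
[630.7 -80.8 130.6] yaw -9.03 tilt [-0.002 -0.    -1.   ] w 0.0509 gf 0.0 [0.4 0.2 0.5] 8.43
```

View pics/w3.png

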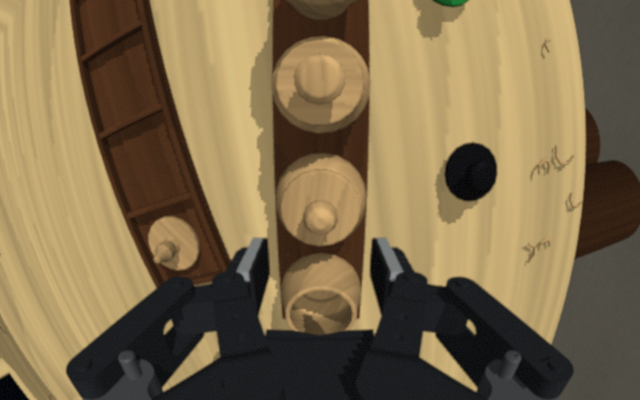

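The finial lid lies flat, knob up, in its compartment (175,243). The ball knob is centred at (320,216). I'll descend and grip.

Emit:
{"name": "drive_tool", "arguments": {"increments": [[[0,0,-15],[0,0,0],0.6],[[0,0,-20],[0,0,0],0.6],[[0,0,-15],[0,0,0],0.6],[[0,0,-8],[0,0,0],0.6],[[0,0,-4],[0,0,0],0.6],[[0,0,-1],[0,0,0],0.55],[[0,0,0],[0,0,0],0.45],[[0,0,0],[0,0,0],0.35]]}}

```text
clock: 9.15
eef_pos: [0.6322, -0.0811, 0.0691]
tool_rot: [0.761, 0.649, 0.001, 0.001]
ft_force: [-0.4, 0.1, -0.3]
grip_width: 0.03
grasp_force: 0.0
```

Emit:
{"name": "drive_tool", "arguments": {"increments": [[[0,0,0],[0,0,0],0.28],[[0,0,0],[0,0,0],0.2],[[0,0,0],[0,0,0],0.1],[[0,0,0],[0,0,0],0],[[0,0,0],[0,0,0],0],[[0,0,0],[0,0,0],0]]}}

```text
clock: 9.65
eef_pos: [0.6324, -0.081, 0.0692]
tool_rot: [0.761, 0.649, 0.001, 0.001]
ft_force: [-0.8, -1.2, 5.5]
grip_width: 0.0196
grasp_force: 58.5
```

Width 19.6 is consistent with the same bias, so I'll carry it.

Emit:
{"name": "drive_tool", "arguments": {"increments": [[[0,0,3],[0,0,0],0],[[0,0,8],[0,0,0],0],[[0,0,15],[0,0,0],0],[[-15,5,14],[0,0,0],0],[[-34,11,0],[0,0,0],0],[[-38,13,0],[0,0,0],0],[[-38,13,0],[0,0,0],0],[[-30,10,0],[0,0,0],0]]}}

```text
clock: 10.32
eef_pos: [0.4733, -0.0281, 0.1077]
tool_rot: [0.761, 0.649, -0.001, -0.001]
ft_force: [-0.6, -0.5, -0.7]
grip_width: 0.0197
grasp_force: 58.8
```

Emit:
{"name": "drive_tool", "arguments": {"increments": [[[-8,2.5,-10],[0,0,0],0],[[0,0,-20],[0,0,0],0],[[0,0,-25],[0,0,0],0],[[0,0,-15],[0,0,0],0],[[0,0,-10],[0,0,0],0],[[0,0,-5],[0,0,0],0],[[0,0,0],[0,0,0],0],[[0,0,0],[0,0,0],0]]}}

```text
clock: 10.98
eef_pos: [0.4689, -0.0264, 0.0232]
tool_rot: [0.761, 0.649, 0.0, 0.0]
ft_force: [0.8, -0.5, -0.1]
grip_width: 0.0198
grasp_force: 59.2
```

Emit:
{"name": "drive_tool", "arguments": {"increments": [[[0,0,-1],[0,0,0],0],[[0,0,-0.7],[0,0,0],0],[[0,0,-0.5],[0,0,0],0],[[0,0,0],[0,0,0],0],[[0,0,0],[0,0,0],0]]}}

```text
clock: 11.4
eef_pos: [0.4692, -0.0265, 0.0212]
tool_rot: [0.761, 0.649, 0.001, 0.001]
ft_force: [0.3, -0.6, 3.7]
grip_width: 0.0193
grasp_force: 59.5
```

Contact at 3.7 N. I'll release, then go to the button lid.

Emit:
{"name": "drive_tool", "arguments": {"increments": [[[0,0,0],[0,0,0],0.28],[[0,0,0],[0,0,0],0.35],[[0,0,0],[0,0,0],0.45],[[0,0,0],[0,0,0],0.5],[[0,0,3],[0,0,0],0.5],[[0,0,12],[0,0,0],0.5],[[0,0,30],[0,0,0],0.5],[[0,0,40],[0,0,0],0.6]]}}

```text
clock: 12.07
eef_pos: [0.4656, -0.0262, 0.1039]
tool_rot: [0.761, 0.649, -0.003, -0.003]
ft_force: [0.6, 0.4, -0.3]
grip_width: 0.0511
grasp_force: 0.0
```

Emit:
{"name": "drive_tool", "arguments": {"increments": [[[12,2,30],[0,0,0],0.6],[[32,6,4],[0,0,0],0.6],[[38,7,0],[0,0,0],0.65],[[38,7,0],[0,0,0],0.65],[[34,6,0],[0,0,0],0.65],[[18,3,0],[0,0,0],0.65],[[4.5,1,0],[0,0,0],0.65],[[0,0,0],[0,0,0],0.65]]}}

```text
clock: 12.73
eef_pos: [0.6456, 0.006, 0.1387]
tool_rot: [0.76, 0.649, -0.0, -0.0]
ft_force: [0.3, -0.5, 0.0]
grip_width: 0.0557
grasp_force: 0.0
```

```bash
python3 - <<'E'
from st import *
st(); save(camera('wrist'),'w4'); st()
E
```

```text
[645.6   6.  138.7] yaw -9.0 tilt [-0.001 -0.    -1.   ] w 0.0557 gf 0.0 [ 0.3 -0.5  0. ] 12.73
[644.4   5.7 138.9] yaw -9.02 tilt [-0.002 -0.    -1.   ] w 0.0558 gf 0.0 [-0.6 -0.  -0.4] 12.78
```

View pics/w4.png

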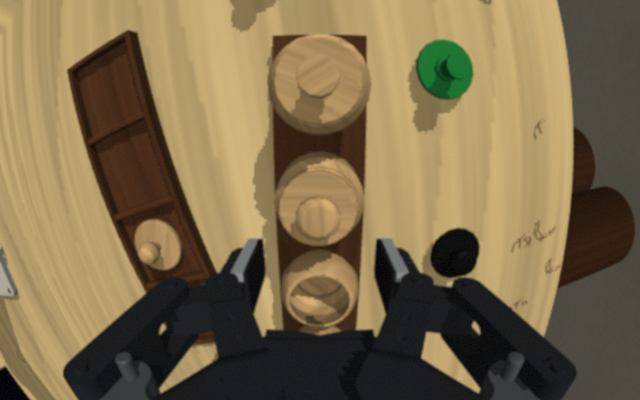

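The button is centred at (318,215) and the ball lid lies flat in its compartment (158,245). I'll descend and grip.

Emit:
{"name": "drive_tool", "arguments": {"increments": [[[0,0,-15],[0,0,0],0.65],[[0,0,-20],[0,0,0],0.65],[[0,0,-15],[0,0,0],0.65],[[0,0,-8],[0,0,0],0.65],[[0,0,-5],[0,0,0],0.65],[[0,0,-1.5],[0,0,0],0.65],[[0,0,0],[0,0,0],0.55],[[0,0,0],[0,0,0],0.45]]}}

```text
clock: 13.45
eef_pos: [0.6456, 0.0055, 0.0763]
tool_rot: [0.761, 0.649, 0.001, 0.001]
ft_force: [-1.1, 0.3, 0.2]
grip_width: 0.0388
grasp_force: 0.0
```

Emit:
{"name": "drive_tool", "arguments": {"increments": [[[0,0,0],[0,0,0],0.36],[[0,0,0],[0,0,0],0.28],[[0,0,0],[0,0,0],0.15],[[0,0,0],[0,0,0],0],[[0,0,0],[0,0,0],0],[[0,0,0],[0,0,0],0]]}}

```text
clock: 13.95
eef_pos: [0.646, 0.0056, 0.0767]
tool_rot: [0.761, 0.649, 0.001, 0.001]
ft_force: [-1.1, 0.7, 5.7]
grip_width: 0.0264
grasp_force: 58.8
```

Emit:
{"name": "drive_tool", "arguments": {"increments": [[[0,0,3],[0,0,0],0],[[0,0,8],[0,0,0],0],[[0,0,15],[0,0,0],0],[[-15,4,14],[0,0,0],0],[[-34,10,0],[0,0,0],0],[[-38,11,0],[0,0,0],0],[[-38,11,0],[0,0,0],0],[[-38,11,0],[0,0,0],0]]}}

```text
clock: 14.62
eef_pos: [0.4803, 0.0529, 0.1152]
tool_rot: [0.761, 0.649, 0.0, -0.0]
ft_force: [0.3, 0.6, 1.1]
grip_width: 0.0265
grasp_force: 59.1
```

Emit:
{"name": "drive_tool", "arguments": {"increments": [[[-24.4,6.4,0],[0,0,0],0],[[0,0,-15],[0,0,0],0],[[0,0,-25],[0,0,0],0],[[0,0,-25],[0,0,0],0],[[0,0,-15],[0,0,0],0],[[0,0,-10],[0,0,0],0],[[0,0,0],[0,0,0],0],[[0,0,0],[0,0,0],0]]}}

```text
clock: 15.28
eef_pos: [0.4574, 0.059, 0.025]
tool_rot: [0.761, 0.649, -0.0, -0.0]
ft_force: [-0.0, -0.4, -0.4]
grip_width: 0.0264
grasp_force: 60.1
```

Emit:
{"name": "drive_tool", "arguments": {"increments": [[[0,0,-1],[0,0,0],0],[[0,0,-0.9],[0,0,0],0],[[0,0,-0.7],[0,0,0],0],[[0,0,0],[0,0,0],0],[[0,0,0],[0,0,0],0]]}}

```text
clock: 15.7
eef_pos: [0.4578, 0.059, 0.0228]
tool_rot: [0.761, 0.649, 0.0, 0.0]
ft_force: [-0.1, 0.2, 0.1]
grip_width: 0.0264
grasp_force: 60.1
```

Emit:
{"name": "drive_tool", "arguments": {"increments": [[[0,0,-0.5],[0,0,0],0],[[0,0,0],[0,0,0],0],[[0,0,0],[0,0,0],0]]}}

```text
clock: 15.95
eef_pos: [0.4579, 0.059, 0.0226]
tool_rot: [0.761, 0.649, 0.0, 0.0]
ft_force: [-1.7, -0.3, 5.5]
grip_width: 0.0263
grasp_force: 60.6
```

Contact. I'll release and go to the spool lid.

Emit:
{"name": "drive_tool", "arguments": {"increments": [[[0,0,0],[0,0,0],0.35],[[0,0,0],[0,0,0],0.42],[[0,0,0],[0,0,0],0.5],[[0,0,0],[0,0,0],0.55],[[0,0,3],[0,0,0],0.55],[[0,0,12],[0,0,0],0.55],[[0,0,30],[0,0,0],0.6],[[0,0,40],[0,0,0],0.6]]}}

```text
clock: 16.62
eef_pos: [0.4548, 0.0587, 0.1054]
tool_rot: [0.761, 0.649, -0.003, -0.002]
ft_force: [0.2, 0.7, 0.1]
grip_width: 0.0512
grasp_force: 0.0
```

Emit:
{"name": "drive_tool", "arguments": {"increments": [[[10,2,35],[0,0,0],0.6],[[35,6,10],[0,0,0],0.6],[[38,6,0],[0,0,0],0.6],[[38,6,0],[0,0,0],0.6],[[38,6,0],[0,0,0],0.6],[[30,5,0],[0,0,0],0.6],[[12.5,2.5,0],[0,0,0],0.6],[[0,0,0],[0,0,0],0.6]]}}

```text
clock: 17.28
eef_pos: [0.6616, 0.093, 0.1506]
tool_rot: [0.761, 0.649, 0.0, 0.0]
ft_force: [-0.1, -0.5, -0.1]
grip_width: 0.0511
grasp_force: 0.0
```

```bash
python3 - <<'E'
from st import *
st(); save(camera('wrist'),'w5'); st()
E
```

```text
[661.6  93.  150.6] yaw -9.02 tilt [ 0.001  0.    -1.   ] w 0.0511 gf 0.0 [-0.1 -0.5 -0.1] 17.28
[659.8  92.7 150.7] yaw -9.02 tilt [-0.001 -0.    -1.   ] w 0.0515 gf 0.0 [-0.8  0.6  0.5] 17.33
```

View pics/w5.png

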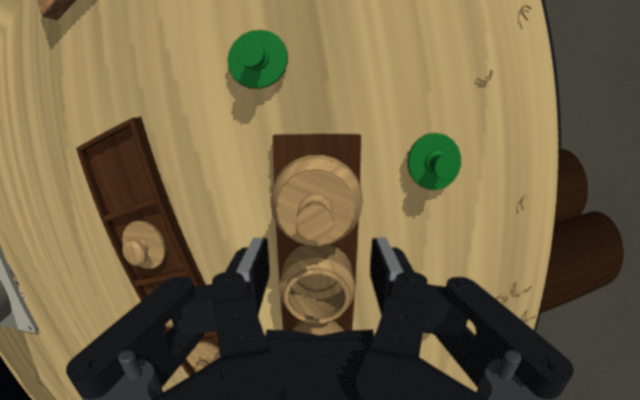

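The spool head is at (315,217), about 1–2 mm off while the arm settles. The button lid lies flat at (143,246). I'll descend with a 1 mm correction.

Emit:
{"name": "drive_tool", "arguments": {"increments": [[[-1,0,-15],[0,0,0],0.6],[[0,0,-20],[0,0,0],0.6],[[0,0,-14],[0,0,0],0.6],[[0,0,-8],[0,0,0],0.6],[[0,0,-4],[0,0,0],0.6],[[0,0,-1.5],[0,0,0],0.55],[[0,0,0],[0,0,0],0.45],[[0,0,0],[0,0,0],0.35]]}}

```text
clock: 18.0
eef_pos: [0.6587, 0.0926, 0.0907]
tool_rot: [0.761, 0.649, 0.001, 0.0]
ft_force: [-0.3, -0.7, -0.3]
grip_width: 0.0302
grasp_force: 0.0
```

Emit:
{"name": "drive_tool", "arguments": {"increments": [[[0,0,0],[0,0,0],0.28],[[0,0,0],[0,0,0],0.2],[[0,0,0],[0,0,0],0.1],[[0,0,0],[0,0,0],0],[[0,0,0],[0,0,0],0],[[0,0,0],[0,0,0],0]]}}

```text
clock: 18.5
eef_pos: [0.659, 0.0926, 0.091]
tool_rot: [0.761, 0.649, 0.001, 0.001]
ft_force: [-0.9, 0.5, 5.2]
grip_width: 0.0206
grasp_force: 58.5
```

Emit:
{"name": "drive_tool", "arguments": {"increments": [[[0,0,3],[0,0,0],0],[[0,0,8],[0,0,0],0],[[0,0,15],[0,0,0],0],[[-15,4,12],[0,0,0],0],[[-34,8,0],[0,0,0],0],[[-38,9,0],[0,0,0],0],[[-38,9,0],[0,0,0],0],[[-38,9,0],[0,0,0],0]]}}

```text
clock: 19.17
eef_pos: [0.4934, 0.1316, 0.1275]
tool_rot: [0.761, 0.649, -0.0, -0.0]
ft_force: [-0.7, 0.7, -0.0]
grip_width: 0.0208
grasp_force: 58.8
```

Emit:
{"name": "drive_tool", "arguments": {"increments": [[[-34,9,0],[0,0,0],0],[[-13.7,3.8,-10],[0,0,0],0],[[0,0,-25],[0,0,0],0],[[0,0,-30],[0,0,0],0],[[0,0,-20],[0,0,0],0],[[0,0,-12],[0,0,0],0],[[0,0,-4],[0,0,0],0],[[0,0,0],[0,0,0],0]]}}

```text
clock: 19.83
eef_pos: [0.4465, 0.1441, 0.026]
tool_rot: [0.761, 0.649, -0.001, -0.001]
ft_force: [0.5, 0.4, -0.3]
grip_width: 0.0209
grasp_force: 59.2
```

Emit:
{"name": "drive_tool", "arguments": {"increments": [[[0,0,0],[0,0,0],0],[[0,0,0],[0,0,0],0]]}}

```text
clock: 20.0
eef_pos: [0.4485, 0.1446, 0.0273]
tool_rot: [0.761, 0.649, 0.001, 0.0]
ft_force: [0.2, -0.8, -0.4]
grip_width: 0.0208
grasp_force: 59.2
```

Emit:
{"name": "drive_tool", "arguments": {"increments": [[[0,0,-1],[0,0,0],0],[[0,0,-0.8],[0,0,0],0],[[0,0,-0.7],[0,0,0],0],[[0,0,0],[0,0,0],0],[[0,0,0],[0,0,0],0]]}}

```text
clock: 20.42
eef_pos: [0.4481, 0.1444, 0.025]
tool_rot: [0.761, 0.649, 0.001, 0.0]
ft_force: [-1.9, 0.2, 4.6]
grip_width: 0.0207
grasp_force: 59.6
```

Contact at 4.6 N. I'll release, rise and move clear.

Emit:
{"name": "drive_tool", "arguments": {"increments": [[[0,0,0],[0,0,0],0.3],[[0,0,0],[0,0,0],0.35],[[0,0,0],[0,0,0],0.45],[[0,0,0],[0,0,0],0.5],[[0,0,3],[0,0,0],0.5],[[0,0,12],[0,0,0],0.5],[[0,0,30],[0,0,0],0.5],[[0,0,40],[0,0,0],0.5]]}}

```text
clock: 21.08
eef_pos: [0.4447, 0.1434, 0.1073]
tool_rot: [0.761, 0.649, -0.004, -0.002]
ft_force: [1.8, -0.2, -0.6]
grip_width: 0.0428
grasp_force: 0.0
```

Emit:
{"name": "drive_tool", "arguments": {"increments": [[[-5,10,38],[0,0,0],0.5],[[-5,30,20],[0,0,0],0.5],[[-5,35,0],[0,0,0],0.5],[[-5,35,0],[0,0,0],0.5],[[-5,20,0],[0,0,0],0.5],[[0,0,0],[0,0,0],0.5],[[0,0,0],[0,0,0],0.5],[[0,0,0],[0,0,0],0.5]]}}

```text
clock: 21.75
eef_pos: [0.4222, 0.2737, 0.1668]
tool_rot: [0.761, 0.649, -0.001, 0.0]
ft_force: [0.1, 1.0, 0.5]
grip_width: 0.0431
grasp_force: 0.0
```

```bash
python3 - <<'E'
from st import *
st(); a=camera('scene')['image'][120:280,170:420]; b=camera('top')['image'][150:320,200:450]
save({'image':cv2.resize(np.vstack([a,b]),None,fx=1.8*1,fy=1.8)},'end')
E
```

```text
[422.2 273.7 166.8] yaw -9.03 tilt [-0.001 -0.001 -1.   ] w 0.0431 gf 0.0 [0.1 1.  0.5] 21.75
```

View pics/end.png

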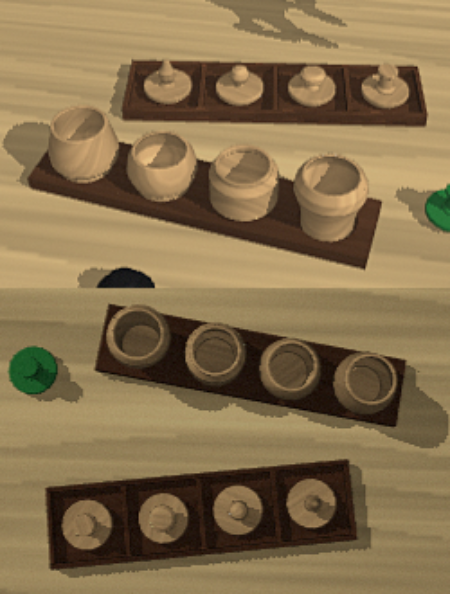

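All four lids lie flat, knob up and centred in their compartments, in the same order as their boxes. The boxes stand open in their pockets and the look-alikes are untouched.

```bash
python3 -c "from workcell import job_done; print(job_done())"
```

```text
the job is handed in; nothing more can be done
None
```

The job is handed in: all four lids lie knob up in the tray in their boxes' left-to-right order, the boxes stand open in their pockets, and it took about 22 s of the 93 s allowed.

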